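Find the heavy side of a trainer flywheel

ROBOT

A 6-joint arm with a two-finger parallel gripper is mounted at the origin on the work surface. World frame = base frame: x ahead of the robot, y to its left, z up, the work surface at z = 0. Lengths are in m, angles in degrees, forces in N, time in s.
With the tool pointing down it reaches from about 0.4 to 0.825 m from the base axis. Payload 7 kg.
Tool frame: the origin (TCP) lies at the very end of the fingers, on their centre line; the grasp point (between the pads) lies 19 mm behind it; z points along the fingers, y is the direction in which the jaws open and shut (so a half turn about z gives the same grasp; the last joint's range is limited). The gripper opens to 88 mm and grips with 3 to 60 N. Pads are 19 mm wide; open, the fingers measure 130 mm over their backs; the gripper's body (78 mm by 193 mm) begins 47 mm behind the grasp point.
Start: joints at [89.846, 20.546, 0.682, 0, -70.136, -16.507], TCP at [0.194, 0.647, 0.227] pointing down, gripper open.
Joint ranges: [-176.03, 176.03], [-82.01, 121.73], [-58.28, 71.71], [-173.87, 95.51], [-174.79, -0.11], [-173.66, 173.66]. Speed limits (degrees/s): [136.94, 136.94, 172.46, 180, 180, 180].

INTERFACE

Orientations are given as [roll, pitch, yaw] about the fixed x, y, z axes, in that order (R = Rz(yaw) Ry(pitch) Rx(roll)).
In Python, from plant import ctrl gives the robot as it stands.
- The arm moves only by the tool move_arm, never from a script. Its argument "increments" is a list of rows, each a list of 2 entries, a list of its own where there are three numbers: the shift along the world's x, y, z in mm, then the turn about the world's z in rad. A call has exactly 8 rows; each row shifts and turns the pose as measured when the row begins; what a row does not reach is not made up. A row lasts 1/10 s, in which the tool goes at most 50 mm and 8.59 degrees, less where a joint would pass 70% of its speed; a pose out of reach is approached as far as the arm can. A call with a gripper value outside its range is refused whole. "jaw" is the gripper command: -1 is shut, 1 is fully open, values between are in proportion, set as the call begins (left out, the last holds). The fingers move at their own pace and stop on an object; the grip force is fixed at half the most. Time passes only in rows, so rows that do not move let the fingers close, or fill a call up. It gives the time, the measured TCP pose, the force and the opening at its end, in the units of the state.
- ctrl.get_obs(): the state, without advancing time (a new reading comes with each control period).
- ctrl.snapshot(name): name is "side" or "top"; returns a dict with "color" (400x640x3 uint8, red, green, blue), "fx", "fy", "cx", "cy" (pixels), "R" (3x3) and "t" (3): a world point X has camera coordinates R X + t. Camera axes: x right, y down, z forward; pixel columns grow to the right and rows downward; lengths in m; the calibration is good to about 2 mm. A picture is of the moment at which its call begins. There is no depth.
- ctrl.close_job(): hands the job in, once; it reports no verdict.
The state is a dict: "clock": time; "joint_pos": joint angles; "qvel": joint speeds; "tau": joint torques, N m; "tool_pos": TCP position; "orientation": TCP orientation; "force": force on the tool from outside, world axes, zero at the start; "moment": the same for the moment, N m; "opening": finger opening in m.
Only numpy, scipy, OpenCV 4.12 (cv2) and the standard library are available. Lean on these libraries where they do the work, as an engineer would, in place of code of your own. Each camera call takes 0.05 s, during which the arm holds its last target.

TASK

The flywheel in the balancing stand has a heavy side that cannot be seen: turn the wheel by hand, feel where it pulls, and bring its heavy side to the bottom. Finish while still gripping the wheel at rest with its heavy side straight down, and keep hold of it so that I can mark it. Leave everything else on the bench where it is.

Things in the scene. Friction and masses are not known exactly. Their poses are not given: they have to be found in the camera images.
- flywheel: Plain steel flywheel upright in the stand: 180 mm diameter, 24 mm thick, 4.5 kg, level axle. Origin at its centre, 115 mm above the bench; y is the axle, x and z turn with the wheel. The heavy side is one spot inside the rim, 68 mm from the axle, drawn anew each time; nothing shows it (axes, holes, white stroke). It starts 45 degrees or more from the bottom. Turns without limit either way.
- axle (a point): Point of the stand on the axle at the wheel's centre (y along the axle). The greased bearing drags a constant 0.75 N m either way. The heavy side pulls 0.5 to 0.7 N m about the axle when level with it, none straight above or below, always less than the drag: the wheel stays where it is left. Turned slowly, it goes hard (drag plus pull) where the heavy side rises, light where it sinks.
- rim_top (a point): Point of the stand's frame (it does not turn) at the top of the wheel, 90 mm straight above the axle, on the mid-plane. The rim, 54 to 90 mm from the axle all round, has flat faces 24 mm apart and can be pinched across them from above; farther in, the web is recessed 6 mm. Nothing stands above the uprights, so a grip can swing along with the rim.
- stand: Balancing stand, fixed: grey base plate 240 x 150 x 12 mm, two dark steel uprights (36 mm wide, 10 mm thick, 39 to 49 mm to each side of the wheel's mid-plane) carrying the axle and reaching 127 mm above the bench. Origin under the centre of the base; y along the axle, x in the wheel's plane, z up. Its yaw varies up to 20 degrees from axle left-right.
- hexkey: Bystander: L-shaped dark steel hex key, 120 x 28 mm, 6 mm thick, lying on the bench; origin at the middle of the long leg, on the underside.
- wrench: Bystander: steel wrench 160 mm long, lying on the bench; origin under its middle.
- grease: Bystander: white jar with a steel lid, 54 mm across, 50 mm high; origin under its centre.
- oil: Bystander: grey bottle with a black cap, 44 mm across, 130 mm high; origin under its centre.
- spacer: Bystander: aluminium ring 44 mm across, 12 mm high; origin under its centre.
- sprocket: Bystander: steel toothed disc 80 mm across, 10 mm high at the middle; origin under its centre.
- hub: Bystander: black bicycle hub standing on end, 52 mm across, 80 mm high; origin under its centre.

How it is judged (in metres and radians):
At the end, for the whole second after the job is handed in: The wheel's heavy side is within 17 degrees (0.3 rad) of straight down, the wheel is at rest (under 0.05 rad/s), the fingers are gripping it (more than 5 N on it), and no bystander was shifted by more than 30 mm (z of heavy_side in the frame of axle below -0.065 m and angular speed of flywheel below 0.05 rad/s and contact force between the fingers and flywheel above 5 N); the arm keeps its last pose, push and grip.
It fails at once if a bystander is shifted more than 30 mm (distance of any of hexkey, wrench, grease, oil, spacer, sprocket, hub from where it was at the start of the episode above 0.03 m).
It also fails if it takes over 72 s, if anything falls off the work surface, if the arm or the gripper's body presses on something with over 40 N, if the wrist force passes 120 N, or if a joint passes its speed limit or range.

## Working session

There is one attempt and no reset: what is moved stays moved. The work goes in short steps, Python scripts to look and compute and a tool call to move; the robot and the scene stay as the last step left them, time stands still between calls to the robot, and variables do not carry over. Pictures are saved under pics/ and viewed, and the job is handed in when it is done.

Besides the shell and the picture viewer there is one more tool, called after "Request:" by a JSON object that holds its "fn" and its "kwargs". move_arm: Moves the arm, as the interface text tells. Its arguments: {"type":"object","properties":{"increments":{"type":"array","items":{"type":"array"}},"jaw":{"type":"number"}},"required":["increments"]}

```bash
mkdir -p pics; ls; python3 - <<'E'
from plant import ctrl
import cv2
o=ctrl.get_obs(); print(o)
for n in("side","top"):
    s=ctrl.snapshot(n); cv2.imwrite(f"pics/{n}0.png",s["color"][:,:,::-1]); print(n,{k:s[k] for k in s if k!="color"})
E
```

```text
pics
{'clock': 0.0, 'joint_pos': array([ 8.98446303e+01,  2.05907169e+01,  6.33106403e-01, -1.88491735e-02,
       -7.01373013e+01, -1.65065294e+01]), 'qvel': array([-0.02878182,  0.07195049,  0.01099567,  0.03685238,  0.00855428,
       -0.01810288]), 'tau': array([ 1.81636486e-03, -5.82715094e+01,  2.93042368e+01,  6.99685916e+00,
        6.86911939e-03, -1.71038846e-04]), 'tool_pos': array([0.19343594, 0.64616545, 0.22562974]), 'orientation': array([ 1.79903965e+02, -9.98003649e-03, -1.66683097e+01]), 'force': array([0.00315473, 0.67522305, 0.14726774]), 'moment': array([-0.01891729, -0.00308237, -0.0571107 ]), 'opening': 0.08771501557638405}
side {'fx': 459.7499131145416, 'fy': 459.7499131145416, 'cx': 323.74813995512164, 'cy': 199.8594245094399, 'R': array([[-0.99916946, -0.04004928, -0.00751284],
       [-0.02064384,  0.65648621, -0.75405549],
       [ 0.03513145, -0.75327412, -0.65676775]]), 't': array([0.55272471, 0.08917647, 1.11166436])}
top {'fx': 440.29099209111496, 'fy': 440.29099209111496, 'cx': 304.90765491281206, 'cy': 202.3346584343971, 'R': array([[ 0.02915609, -0.99953948,  0.00841097],
       [-0.9918885 , -0.02997238, -0.12352675],
       [ 0.12372196, -0.00474119, -0.9923056 ]]), 't': array([0.01488317, 0.59130315, 1.20512821])}
```

View pics/side0.png

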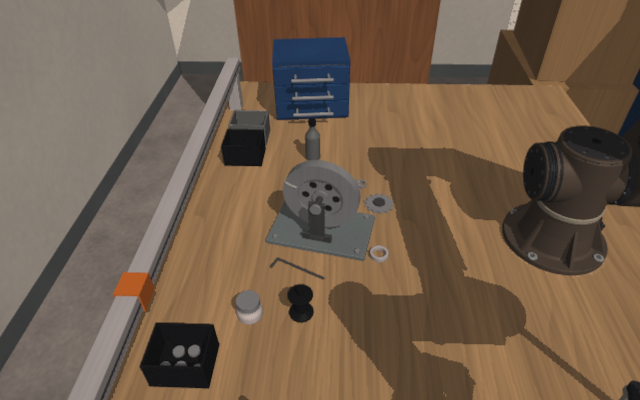

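View pics/top0.png

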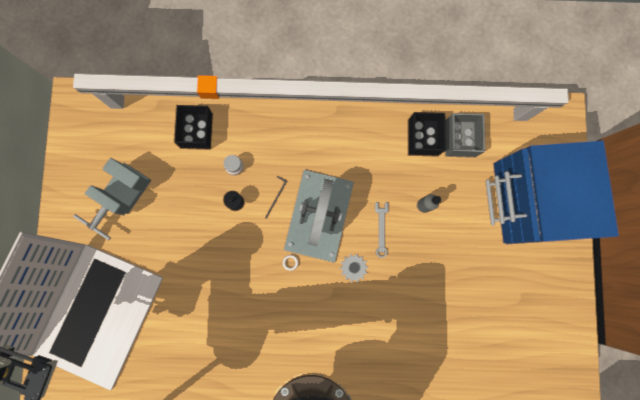

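```bash
cat > h.py <<'E'
import numpy as np,cv2
def ray(s,u,v):
    R=np.array(s["R"]);t=np.array(s["t"])
    d=R.T@np.array([(u-s["cx"])/s["fx"],(v-s["cy"])/s["fy"],1]); return -R.T@t,d
def plane(s,u,v,z):
    c,d=ray(s,u,v); return c+d*(z-c[2])/d[2]
def proj(s,X):
    p=np.array(s["R"])@X+s["t"]; return s["fx"]*p[0]/p[2]+s["cx"],s["fy"]*p[1]/p[2]+s["cy"]
E
python3 - <<'E'
from plant import ctrl
from h import *
s=ctrl.snapshot("top"); im=s["color"]; 
c=im[150:280,260:390][:,:,::-1]; cv2.imwrite("pics/topz.png",cv2.resize(c,None,fx=4.5,fy=4.5,interpolation=cv2.INTER_CUBIC))
hsv=cv2.cvtColor(im,cv2.COLOR_RGB2HSV); m=((hsv[...,1]<90)).astype(np.uint8)
b=im.astype(int); m=((b[...,0]-b[...,2])<15).astype(np.uint8); m[:, :270]=0;m[:,372:]=0;m[:165]=0;m[265:]=0
n,l,st,ce=cv2.connectedComponentsWithStats(m); k=1+np.argmax(st[1:,4]); print(st[k])
cs,_=cv2.findContours((l==k).astype(np.uint8),0,2); cn=max(cs,key=cv2.contourArea)
r=cv2.minAreaRect(cn); print(r); bx=cv2.boxPoints(r); W=[plane(s,*p,0.012) for p in bx]
for p,w in zip(bx,W): print(p,w)
W=np.array(W);print("centre",W.mean(0),[np.linalg.norm(W[i]-W[(i+1)%4]) for i in range(4)])
for i in range(2):
    d=W[i+1]-W[i];print(np.degrees(np.arctan2(d[1],d[0])))
s=ctrl.snapshot("side"); c=s["color"][140:270,250:400][:,:,::-1]; cv2.imwrite("pics/sidez.png",cv2.resize(c,None,fx=4.5,fy=4.5,interpolation=cv2.INTER_CUBIC))
E
```

```text
[ 285  170   68   92 4186]
((319.1176452636719, 215.5294189453125), (51.41754913330078, 81.97703552246094), 14.03624439239502)
[284.23532 249.05884] [0.45832958 0.08705384 0.012     ]
[304.11765 169.52942] [0.68954083 0.03739938 0.012     ]
[353.99997 182.     ] [ 0.65727924 -0.10806998  0.012     ]
[334.11765 261.52942] [ 0.42737776 -0.05526719  0.012     ]
centre [ 0.55813185 -0.00972099  0.012     ] [np.float64(0.23648299831866926), np.float64(0.14900383989254548), np.float64(0.23588731896599388), np.float64(0.1456478398647688)]
-12.120626695319851
-102.50443199111031
```

View pics/topz.png

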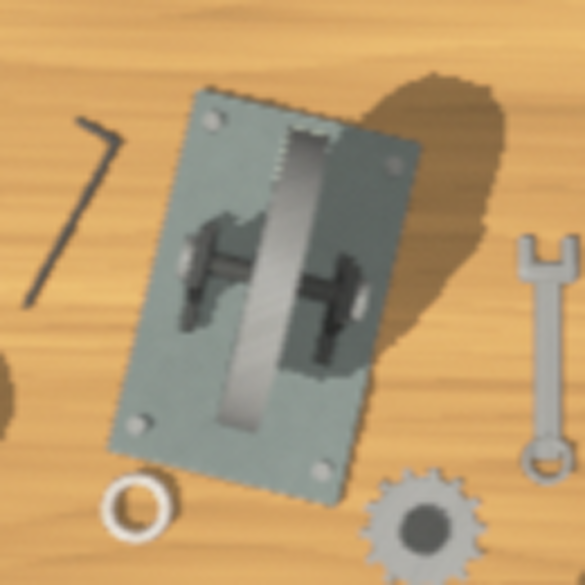

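View pics/sidez.png

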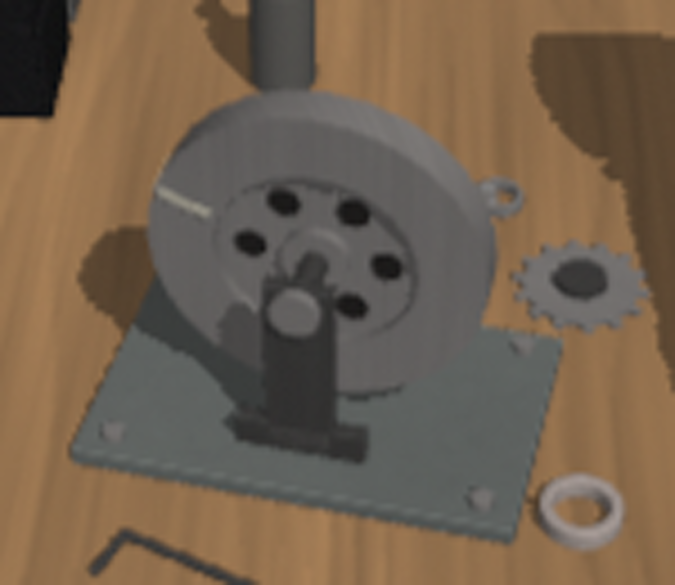

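```bash
python3 - <<'E'
from plant import ctrl
from h import *
s=ctrl.snapshot("top")
a=plane(s,301.6,206.7,.115);b=plane(s,340,216.7,.115);print(a,b,(a+b)/2,np.degrees(np.arctan2(*(a-b)[1::-1])))
for u,v in((323.3,205.6),):print(plane(s,u,v,.205))
s=ctrl.snapshot("side"); print([proj(s,np.array([.558,-.01,.115])),proj(s,np.array([.558,-.01,.205]))])
E
```

```text
[0.56896539 0.04118172 0.115     ] [ 0.54553199 -0.06063089  0.115     ] [ 0.55724869 -0.00972458  0.115     ] 77.0384198981258
[ 0.56295252 -0.0117407   0.205     ]
[(np.float64(321.467129712785), np.float64(193.10372165313996)), (np.float64(321.0232864922392), np.float64(161.6344813891297))]
```

Request:
{"fn": "move_arm", "kwargs": {"increments": [[[23,-41,5],0.01],[[23,-41,5],0.01],[[23,-41,5],0.01],[[23,-41,5],0.01],[[23,-41,5],0.01],[[23,-41,5],0.01],[[23,-41,0],0.01],[[23,-41,0],0.01]], "jaw": 1}}

```text
clock: 1.1
tool_pos: [0.379, 0.31, 0.2546]
orientation: [179.9, -0.1, -11.4]
force: [1.6, 0.9, 0.2]
opening: 0.0875
```

Request:
{"fn": "move_arm", "kwargs": {"increments": [[[24,-43,0],-0.002],[[24,-43,0],-0.002],[[24,-43,0],-0.002],[[24,-43,0],-0.002],[[24,-43,0],-0.002],[[24,-43,0],-0.002],[[24,-43,0],-0.002],[[10,-18,0],-0.002]]}}

```text
clock: 1.9
tool_pos: [0.5583, -0.0186, 0.2577]
orientation: [-179.8, -0.4, -12.3]
force: [-0.2, 0.3, -0.1]
opening: 0.0876
```

```bash
python3 - <<'E'
from plant import ctrl
o=ctrl.get_obs(); print(o["tool_pos"],o["orientation"],o["force"],o["moment"])
E
```

```text
[ 0.55826474 -0.01855917  0.25766595] [-179.78880951   -0.40164553  -12.3425738 ] [-0.16574026  0.34929041 -0.05624757] [ 0.07277999 -0.00312574  0.02140406]
```

Request:
{"fn": "move_arm", "kwargs": {"increments": [[[0,8,-10],0],[[0,0,-20],0],[[0,0,-20],0],[[0,0,-20],0],[[0,0,-12],0],[[0,0,-4],0],[[0,0,0],0],[[0,0,0],0]]}}

```text
clock: 2.7
tool_pos: [0.5589, -0.0122, 0.1686]
orientation: [-179.8, -0.5, -12.6]
force: [1.5, -0.7, 0.4]
opening: 0.0874
```

```bash
python3 - <<'E'
from plant import ctrl
from h import *
o=ctrl.get_obs(); print(o["tool_pos"],o["orientation"],o["force"],o["moment"])
for n in("side","top"):
    s=ctrl.snapshot(n); 
    c=s["color"][140:270,250:400][:,:,::-1] 
    cv2.imwrite(f"pics/{n}1.png",cv2.resize(c,None,fx=4,fy=4,interpolation=cv2.INTER_CUBIC))
E
```

```text
[ 0.55886879 -0.01216935  0.1685946 ] [-179.77108585   -0.4559456   -12.64441061] [ 1.54580047 -0.74458667  0.35497015] [ 0.00258638  0.00797238 -0.04058231]
```

View pics/side1.png

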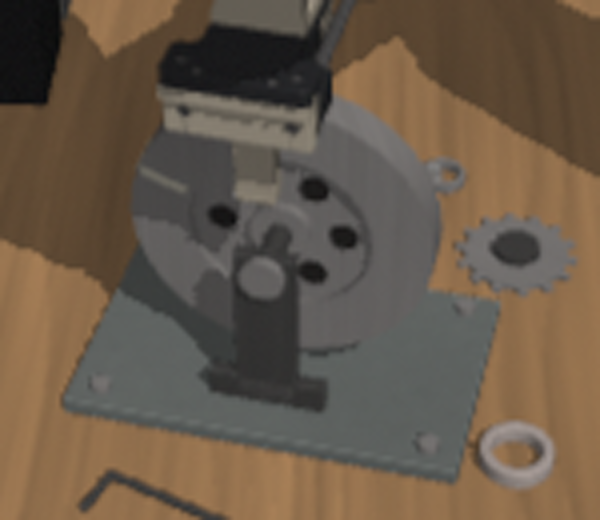

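The view shows the open fingers straddling the rim at the top, with the near finger at about px (312,184). The white stroke is at (291,185). Closing now.

Request:
{"fn": "move_arm", "kwargs": {"increments": [[[0,2,2],0.004],[[0,0,0],0],[[0,0,0],0],[[0,0,0],0],[[0,0,0],0],[[0,0,0],0],[[0,0,0],0],[[0,0,0],0]], "jaw": -1}}

```text
clock: 3.6
tool_pos: [0.56, -0.0099, 0.1731]
orientation: [-179.7, -0.7, -12.4]
force: [0.7, -0.6, -0.6]
opening: 0.0293
```

```bash
cat > rd.py <<'E'
from plant import ctrl
from h import *
C=np.array([.558,-.010,.115]); yaw=np.radians(-12.5)
e=np.array([np.cos(yaw),np.sin(yaw),0]); a=np.array([-np.sin(yaw),np.cos(yaw),0])
def rd():
    o=ctrl.get_obs(); p=np.array(o["tool_pos"]); g=p+[0,0,.019]
    d=g-C; x=d@e; z=d[2]; th=np.degrees(np.arctan2(x,z)); r=np.hypot(x,z)
    F=np.array(o["force"]); M=np.array(o["moment"])
    # torque about +a axis (rotation x<-z: positive = top moves +e); hand on wheel = -F
    t=np.array([z,0,-x])/r ; Ft=F@e*t[0]+F[2]*t[2]
    Fr=(F@e*x+F[2]*z)/r
    print("t%.2f th %.1f r %.1f lat %.1f yaw %.1f | Ft %.2f Fr %.2f Flat %.2f Ma %.3f | T(hand on wheel) %.3f (+M %.3f) open %.4f"%(o["clock"],th,r*1e3,d@a*1e3,o["orientation"][2],Ft,Fr,F@a,M@a,-Ft*r,-Ft*r-M@a,o["opening"]))
    print("F",F.round(2),"M",M.round(3),"p",p.round(4))
if __name__=="__main__": rd()
E
python3 rd.py
```

```text
t3.60 th 1.4 r 77.1 lat 0.6 yaw -12.4 | Ft 0.83 Fr -0.62 Flat -0.40 Ma -0.024 | T(hand on wheel) -0.064 (+M -0.040) open 0.0293
F [ 0.71 -0.57 -0.64] M [-0.037 -0.016 -0.042] p [ 0.56   -0.0099  0.1731]
```

Request:
{"fn": "move_arm", "kwargs": {"increments": [[[0,0,0],0],[[0,0,0],0],[[3,-0.6,0],0],[[3,-0.6,-0.2],0],[[3,-0.6,-0.3],0],[[3,-0.6,-0.4],0],[[3,-0.6,-0.5],0],[[3,-0.6,-0.6],0]]}}

```text
clock: 4.4
tool_pos: [0.5622, -0.0081, 0.1729]
orientation: [-179.6, 0.9, -12.3]
force: [-14.5, 7.4, 14.6]
opening: 0.024
```

```bash
python3 rd.py
```

```text
t4.40 th 2.7 r 77.0 lat 2.8 yaw -12.3 | Ft -16.45 Fr 13.84 Flat 4.09 Ma 5.720 | T(hand on wheel) 1.267 (+M -4.452) open 0.0240
F [-14.51   7.4   14.61] M [2.565 5.29  0.103] p [ 0.5622 -0.0081  0.1729]
```

Request:
{"fn": "move_arm", "kwargs": {"increments": [[[5,-1.2,0],0],[[5,-1.2,-0.5],0],[[5,-1.2,-0.5],0],[[5,-1.2,-0.5],0],[[5,-1.2,-0.5],0],[[5,-1.2,-0.5],0],[[5,-1.2,-0.5],0],[[5,-1.2,-0.5],0]]}}

```text
clock: 5.2
tool_pos: [0.5691, -0.0096, 0.172]
orientation: [-179.8, 4.4, -12.3]
force: [-18.7, 10.9, 16.8]
opening: 0.0236
```

```bash
python3 rd.py; python3 - <<'E'
from plant import ctrl
from h import *
s=ctrl.snapshot("side"); c=s["color"][140:270,250:400][:,:,::-1] 
cv2.imwrite(f"pics/side2.png",cv2.resize(c,None,fx=4,fy=4,interpolation=cv2.INTER_CUBIC))
E
```

```text
t5.20 th 8.0 r 76.7 lat 2.8 yaw -12.3 | Ft -22.77 Fr 13.74 Flat 6.58 Ma 7.710 | T(hand on wheel) 1.747 (+M -5.963) open 0.0236
F [-18.71  10.89  16.78] M [ 3.613  7.096 -0.176] p [ 0.5691 -0.0096  0.172 ]
```

View pics/side2.png

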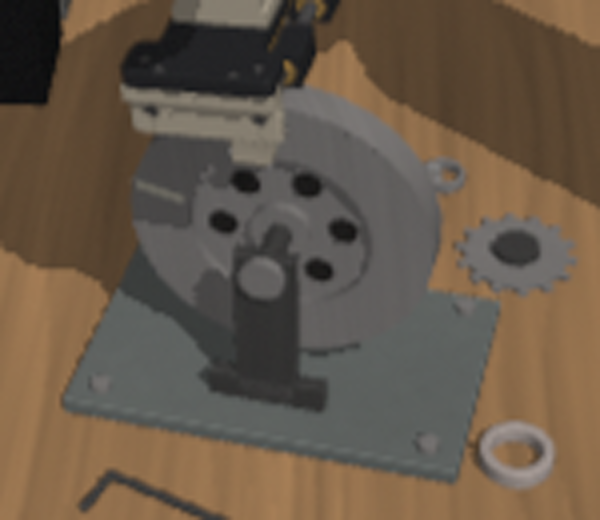

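Request:
{"fn": "move_arm", "kwargs": {"increments": [[[7,-1.6,0],0],[[7,-1.6,0],0],[[7,-1.6,0],0],[[7,-1.6,0],0],[[7,-1.6,0],0],[[7,-1.6,0],0],[[7,-1.6,0],0],[[7,-1.6,0],0]]}}

```text
clock: 6.05
tool_pos: [0.5833, -0.0128, 0.1677]
orientation: [180.0, 9.3, -12.3]
force: [-17.9, 9.1, 10.0]
opening: 0.0241
```

```bash
cat >> rd.py <<'E'
    import json
    o=ctrl.get_obs(); open("log.txt","a").write(json.dumps([o["clock"],*[list(map(float,o[k])) for k in("tool_pos","orientation","force","moment","qvel","tau")]])+"\n")
E
python3 rd.py
```

```text
File "rd.py", line 15
    import json
IndentationError: unexpected indent
```

```bash
cat > rd.py <<'E'
from plant import ctrl
from h import *
import json,sys
from scipy.spatial.transform import Rotation as Ro
C=np.array([.558,-.010,.115]); yaw=np.radians(-12.5)
e=np.array([np.cos(yaw),np.sin(yaw),0]); a=np.array([-np.sin(yaw),np.cos(yaw),0])
H=.335
def calc(p,rpy,F,M,H=H):
    p,F,M=map(np.array,(p,F,M)); tz=Ro.from_euler("xyz",rpy,degrees=True).as_matrix()[:,2]
    g=p-.019*tz; d=g-C; x=d@e; z=d[2]; th=np.degrees(np.arctan2(x,z)); r=np.hypot(x,z)
    S=g-H*tz
    return th,r,d@a,-(np.cross(d,F))@a,-(M+np.cross(S-C,F))@a,F
def rd():
    o=ctrl.get_obs(); k=[list(map(float,o[k])) for k in("tool_pos","orientation","force","moment","qvel","tau")]
    th,r,lat,T1,T2,F=calc(*k[:4])
    t=np.radians(th); Ft=F@e*np.cos(t)-F[2]*np.sin(t); Fr=F@e*np.sin(t)+F[2]*np.cos(t)
    print("t%.2f th %.1f pitch %.1f r %.1f lat %.1f yaw %.1f | Ft %.1f Fr %.1f Flat %.1f| T %.3f Tfull %.3f open %.4f"%(o["clock"],th,k[1][1],r*1e3,lat*1e3,k[1][2],Ft,Fr,F@a,T1,T2,o["opening"]))
    print("M",np.round(k[3],2),"p",np.round(k[0],4),"qv",np.round(k[4],1))
    open("log.txt","a").write(json.dumps([o["clock"]]+k)+"\n")
if __name__=="__main__": rd()
E
python3 rd.py
```

```text
t6.05 th 21.7 pitch 9.3 r 76.8 lat 2.8 yaw -12.3 | Ft -21.7 Fr 2.1 Flat 5.0| T 1.668 Tfull 1.443 open 0.0241
M [ 3.39  6.6  -0.21] p [ 0.5833 -0.0128  0.1677] qv [-2.4  5.6  7.6 -2.2 -8.   2.9]
```

Request:
{"fn": "move_arm", "kwargs": {"increments": [[[-4,0.9,1],0],[[-4,0.9,1],0],[[-4,0.9,1],0],[[-4,0.9,1],0],[[-4,0.9,1],0],[[-4,0.9,1],0],[[-4,0.9,0.8],0],[[-4,0.9,0.6],0]]}}

```text
clock: 6.85
tool_pos: [0.5661, -0.0089, 0.1725]
orientation: [-179.9, 7.6, -12.4]
force: [6.7, -3.2, -7.6]
opening: 0.0238
```

```bash
python3 rd.py
```

```text
t6.85 th 7.6 pitch 7.6 r 77.0 lat 2.8 yaw -12.4 | Ft 8.2 Fr -6.6 Flat -1.7| T -0.633 Tfull 0.448 open 0.0238
M [-1.52 -3.59  0.22] p [ 0.5661 -0.0089  0.1725] qv [ 1.5 -3.3 -4.5  0.8  3.3 -1.8]
```

Request:
{"fn": "move_arm", "kwargs": {"increments": [[[-4,0.9,0.5],0],[[-4,0.9,0.4],0],[[-4,0.9,0.3],0],[[-4,0.9,0.2],0],[[-4,0.9,0],0],[[-4,0.9,-0.2],0],[[-4,0.9,-0.4],0],[[-4,0.9,-0.5],0]]}}

```text
clock: 7.65
tool_pos: [0.5512, -0.0057, 0.1733]
orientation: [-179.8, 5.6, -12.3]
force: [6.5, -2.3, -3.6]
opening: 0.0235
```

```bash
python3 rd.py
```

```text
t7.65 th -4.2 pitch 5.6 r 77.4 lat 2.7 yaw -12.3 | Ft 6.6 Fr -4.1 Flat -0.8| T -0.508 Tfull 0.508 open 0.0235
M [-1.63 -3.14  0.16] p [ 0.5512 -0.0057  0.1733] qv [ 1.8 -3.2 -4.8  1.2  4.2 -2. ]
```

Request:
{"fn": "move_arm", "kwargs": {"increments": [[[-4,0.9,-0.5],0],[[-4,0.9,-0.6],0],[[-4,0.9,-0.8],0],[[-4,0.9,-1],0],[[-4,0.9,-1.2],0],[[-4,0.9,-1.3],0],[[-4,0.9,-1.4],0],[[-4,0.9,-1.5],0]]}}

```text
clock: 8.45
tool_pos: [0.5389, -0.003, 0.1714]
orientation: [-179.7, 3.1, -12.1]
force: [5.7, -3.4, -0.3]
opening: 0.0235
```

```bash
python3 rd.py
```

```text
t8.45 th -14.3 pitch 3.1 r 77.7 lat 2.6 yaw -12.1 | Ft 6.0 Fr -1.9 Flat -2.1| T -0.465 Tfull 0.417 open 0.0235
M [-1.83 -2.65  0.02] p [ 0.5389 -0.003   0.1714] qv [ 2.  -3.1 -5.1  1.7  4.9 -2.2]
```

Request:
{"fn": "move_arm", "kwargs": {"increments": [[[-4,0.9,-1.2],0],[[-4,0.9,-1.2],0],[[-4,0.9,-1.4],0],[[-4,0.9,-1.5],0],[[-4,0.9,-1.6],0],[[-4,0.9,-1.8],0],[[-4,0.9,-2],0],[[-4,0.9,-2],0]]}}

```text
clock: 9.25
tool_pos: [0.5266, -0.0003, 0.167]
orientation: [-179.6, 0.7, -11.9]
force: [5.8, -3.2, 0.0]
opening: 0.0239
```

```bash
python3 rd.py
```

```text
t9.25 th -24.6 pitch 0.7 r 78.1 lat 2.5 yaw -11.9 | Ft 5.8 Fr -2.6 Flat -1.8| T -0.454 Tfull 0.338 open 0.0239
M [-2.12 -2.53 -0.05] p [ 5.266e-01 -3.000e-04  1.670e-01] qv [ 2.2 -3.  -5.5  1.9  5.2 -2.7]
```

Request:
{"fn": "move_arm", "kwargs": {"increments": [[[-4.5,1,-2.5],0],[[-4.5,1,-2.5],0],[[-4.5,1,-2.6],0],[[-4.5,1,-2.7],0],[[-4.5,1,-2.9],0],[[-4.5,1,-3],0],[[-4.5,1,-3],0],[[-4.5,1,-3],0]]}}

```text
clock: 10.05
tool_pos: [0.511, 0.0031, 0.1572]
orientation: [-179.5, -1.9, -11.6]
force: [7.3, -5.4, 1.1]
opening: 0.024
```

```bash
python3 rd.py;python3 - <<'E'
from plant import ctrl
from h import *
s=ctrl.snapshot("side"); c=s["color"][140:270,250:400][:,:,::-1] 
cv2.imwrite(f"pics/side3.png",cv2.resize(c,None,fx=4,fy=4,interpolation=cv2.INTER_CUBIC))
E
```

```text
t10.05 th -38.9 pitch -1.9 r 78.6 lat 2.4 yaw -11.6 | Ft 7.1 Fr -4.4 Flat -3.7| T -0.559 Tfull -0.114 open 0.0240
M [-2.73 -2.7  -0.23] p [0.511  0.0031 0.1572] qv [ 2.7 -3.  -6.8  2.3  6.6 -3.6]
```

View pics/side3.png

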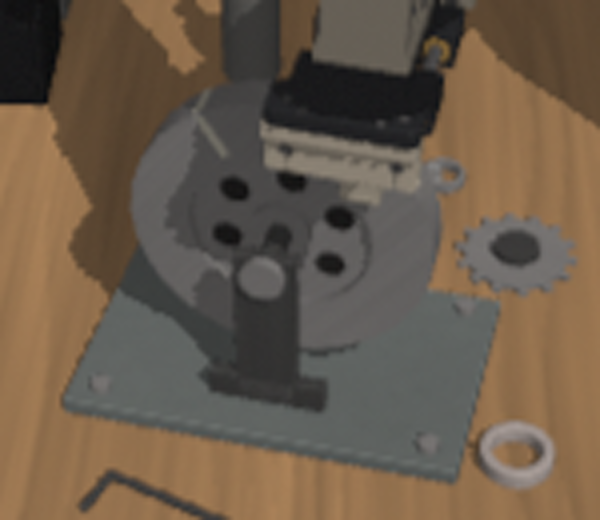

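Request:
{"fn": "move_arm", "kwargs": {"increments": [[[0,0,0],0],[[0,0,0],0],[[0,0,0],0],[[0,0,10],0],[[0,0,20],0],[[0,0,20],0],[[10,-2,10],-0.007],[[20,-4.4,0],-0.007]], "jaw": 0.1}}

```text
clock: 10.9
tool_pos: [0.5391, -0.0037, 0.2223]
orientation: [-179.5, -1.9, -12.4]
force: [1.2, 0.3, 0.4]
opening: 0.0483
```

```bash
python3 rd.py
```

```text
t10.90 th -9.2 pitch -1.9 r 127.9 lat 1.9 yaw -12.4 | Ft 1.1 Fr 0.2 Flat 0.5| T -0.143 Tfull -0.512 open 0.0483
M [ 0.03  0.   -0.01] p [ 0.5391 -0.0037  0.2223] qv [-13.9  19.9  24.1  -0.4  -3.5  10.4]
```

Request:
{"fn": "move_arm", "kwargs": {"increments": [[[30,-6.5,0],0],[[30,-6.5,0],0],[[8,-1.5,-10],0],[[0,0,-20],0],[[0,0,-20],0],[[0,0,-13],0],[[0,0,-3],0],[[0,0,0],0]]}}

```text
clock: 11.7
tool_pos: [0.6115, -0.0188, 0.1586]
orientation: [-179.4, -2.2, -12.4]
force: [0.5, -0.2, -0.3]
opening: 0.0481
```

```bash
python3 rd.py
```

```text
t11.70 th 40.5 pitch -2.2 r 82.3 lat 2.8 yaw -12.4 | Ft 0.6 Fr 0.2 Flat -0.1| T -0.051 Tfull -0.350 open 0.0481
M [0.02 0.11 0.05] p [ 0.6115 -0.0188  0.1586] qv [ 0.  -0.  -0.2  0.1 -0.2 -0.1]
```

Request:
{"fn": "move_arm", "kwargs": {"increments": [[[-2,0.4,-5],0],[[0,0,-1],0],[[0,0,0],0],[[0,0,0],0],[[0,0,0],0],[[0,0,0],0],[[0,0,0],0],[[0,0,0],0]], "jaw": -1}}

```text
clock: 12.5
tool_pos: [0.6099, -0.0183, 0.1549]
orientation: [-179.4, -2.3, -12.3]
force: [0.4, -0.6, -1.4]
opening: 0.0241
```

```bash
python3 rd.py; python3 - <<'E'
from plant import ctrl
from h import *
s=ctrl.snapshot("side"); c=s["color"][140:270,250:400][:,:,::-1] 
cv2.imwrite(f"pics/side4.png",cv2.resize(c,None,fx=4,fy=4,interpolation=cv2.INTER_CUBIC))
E
```

```text
t12.50 th 41.3 pitch -2.3 r 78.4 lat 3.0 yaw -12.3 | Ft 1.3 Fr -0.7 Flat -0.5| T -0.102 Tfull -0.238 open 0.0241
M [-0.52  0.1   0.01] p [ 0.6099 -0.0183  0.1549] qv [-0.1  0.  -0.   0.1 -0.   0. ]
```

View pics/side4.png

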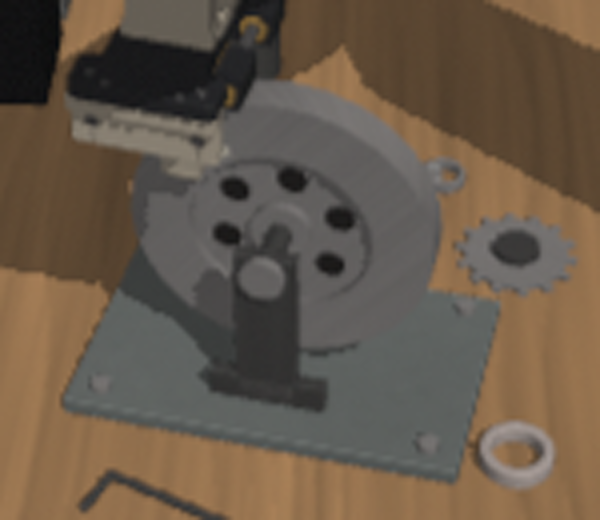

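The wheel did not move during the regrip: the holes sit at the same pixels as before. The fingers hold the rim at +41°. Turning backward again.

Request:
{"fn": "move_arm", "kwargs": {"increments": [[[-3.2,0.7,2.7],0],[[-3.2,0.7,2.6],0],[[-3.3,0.7,2.4],0],[[-3.5,0.8,2.3],0],[[-3.6,0.8,2.1],0],[[-3.7,0.8,2],0],[[-3.8,0.8,1.9],0],[[-3.9,0.8,1.8],0]]}}

```text
clock: 13.35
tool_pos: [0.5801, -0.0118, 0.172]
orientation: [-179.4, -2.3, -12.3]
force: [5.1, -1.1, -10.9]
opening: 0.024
```

```bash
python3 rd.py
```

```text
t13.35 th 15.6 pitch -2.3 r 78.8 lat 2.8 yaw -12.3 | Ft 7.9 Fr -9.1 Flat 0.0| T -0.626 Tfull -0.276 open 0.0240
M [-0.93 -1.78  0.08] p [ 0.5801 -0.0118  0.172 ] qv [ 2.4 -4.8 -4.1 -0.2 -1.  -2.4]
```

Request:
{"fn": "move_arm", "kwargs": {"increments": [[[-4,0.9,2.1],0],[[-4,0.9,2],0],[[-4,0.9,2],0],[[-4,0.9,1.9],0],[[-4,0.9,1.8],0],[[-4,0.9,1.7],0],[[-4,0.9,1.6],0],[[-4,0.9,1.5],0]]}}

```text
clock: 14.15
tool_pos: [0.5418, -0.0036, 0.1763]
orientation: [-179.4, -1.7, -12.5]
force: [15.2, -5.8, -26.4]
opening: 0.0239
```

```bash
python3 rd.py
```

```text
t14.15 th -12.5 pitch -1.7 r 82.2 lat 2.6 yaw -12.5 | Ft 10.0 Fr -29.2 Flat -2.4| T -0.821 Tfull -0.268 open 0.0239
M [-2.47 -5.26  0.05] p [ 0.5418 -0.0036  0.1763] qv [ 2.4 -3.5 -4.8 -0.1  1.  -2.8]
```

Request:
{"fn": "move_arm", "kwargs": {"increments": [[[0,0,-4],0],[[-1,0.2,-4],0],[[-4,0.9,-2],0],[[-4,0.9,-1.5],0],[[-4,0.9,-1.5],0],[[-4,0.9,-1.7],0],[[-4,0.9,-1.8],0],[[-4,0.9,-1.8],0]]}}

```text
clock: 14.95
tool_pos: [0.5306, -0.001, 0.1725]
orientation: [-179.3, -3.8, -12.1]
force: [17.4, -8.9, -12.7]
opening: 0.0243
```

```bash
python3 rd.py
```

```text
t14.95 th -21.4 pitch -3.8 r 82.1 lat 2.6 yaw -12.1 | Ft 13.0 Fr -18.8 Flat -5.0| T -1.065 Tfull -0.938 open 0.0243
M [-3.95 -5.44 -0.11] p [ 0.5306 -0.001   0.1725] qv [ 2.3 -3.  -5.5  2.4  5.1 -3.4]
```

Request:
{"fn": "move_arm", "kwargs": {"increments": [[[-4.5,1,-2.5],0],[[-4.5,1,-2.5],0],[[-4.5,1,-2.6],0],[[-4.5,1,-2.7],0],[[-4.5,1,-2.9],0],[[-4.5,1,-3],0],[[-4.5,1,-3],0],[[-4.5,1,-3],0]]}}

```text
clock: 15.75
tool_pos: [0.5194, 0.0014, 0.1673]
orientation: [-179.1, -6.9, -11.7]
force: [18.4, -12.3, -10.9]
opening: 0.0239
```

```bash
python3 rd.py
```

```text
t15.75 th -30.8 pitch -6.9 r 82.9 lat 2.5 yaw -11.7 | Ft 12.1 Fr -20.0 Flat -8.0| T -1.006 Tfull -0.418 open 0.0239
M [-5.29 -6.01 -0.6 ] p [0.5194 0.0014 0.1673] qv [ 2.7 -3.2 -6.7  3.8  6.6 -4.7]
```

```bash
cat > pic.py <<'E'
import sys
from plant import ctrl
from h import *
s=ctrl.snapshot("side"); np.save("s.npy",s,allow_pickle=True); c=s["color"][140:270,250:400][:,:,::-1] 
cv2.imwrite(f"pics/{sys.argv[1]}.png",cv2.resize(c,None,fx=4,fy=4,interpolation=cv2.INTER_CUBIC))
E
python3 pic.py side5
```

```text
(no output)
```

View pics/side5.png

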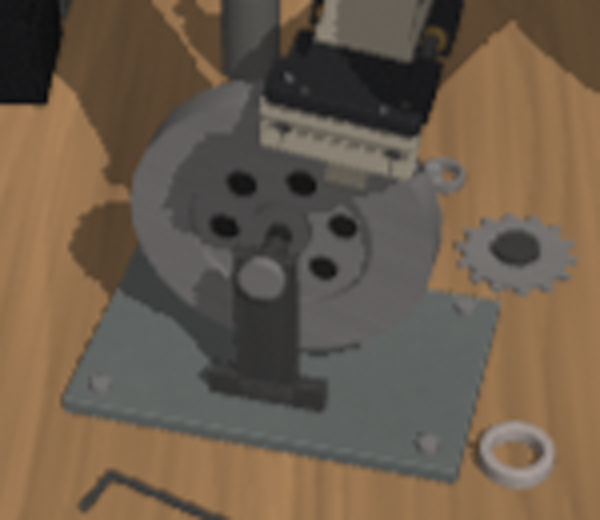

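Request:
{"fn": "move_arm", "kwargs": {"increments": [[[3,-1,-2],-0.005],[[5,-2,-1],-0.005],[[5,-2,0],0],[[6,-1.5,1],0],[[6,-1.4,1],0],[[6,-1.4,1],0],[[6,-1.4,1],0],[[6,-1.4,1],0]]}}

```text
clock: 16.6
tool_pos: [0.5307, -0.0012, 0.1714]
orientation: [-178.7, -4.2, -12.7]
force: [-17.9, 13.1, 8.7]
opening: 0.0243
```

```bash
python3 rd.py
```

```text
t16.60 th -21.7 pitch -4.2 r 81.1 lat 2.3 yaw -12.7 | Ft -15.7 Fr 15.6 Flat 8.9| T 1.276 Tfull 0.233 open 0.0243
M [4.26 6.87 0.49] p [ 0.5307 -0.0012  0.1714] qv [-2.8  3.5  6.8 -3.9 -7.   4.8]
```

Request:
{"fn": "move_arm", "kwargs": {"increments": [[[6,-1.4,1],0],[[6,-1.4,1],0],[[6,-1.4,1],0],[[6,-1.4,1],0],[[6,-1.4,0.6],0],[[6,-1.4,0.6],0],[[6,-1.4,0.6],0],[[6,-1.4,0.6],0]]}}

```text
clock: 17.4
tool_pos: [0.5363, -0.0023, 0.1738]
orientation: [-178.7, -0.0, -12.9]
force: [-17.2, 11.6, 7.9]
opening: 0.0238
```

```bash
python3 rd.py
```

```text
t17.40 th -16.4 pitch -0.0 r 81.1 lat 2.4 yaw -12.9 | Ft -16.3 Fr 13.0 Flat 7.6| T 1.317 Tfull 0.483 open 0.0238
M [3.68 6.64 0.31] p [ 0.5363 -0.0023  0.1738] qv [-2.4  3.7  6.4 -3.3 -7.3  3.9]
```

Request:
{"fn": "move_arm", "kwargs": {"increments": [[[6,-1.4,0.5],0],[[6,-1.4,0.5],0],[[6,-1.4,0.5],0],[[6,-1.4,0.5],0],[[6,-1.4,0.5],0],[[6,-1.4,0.5],0],[[6,-1.4,0.5],0],[[6,-1.4,0.5],0]]}}

```text
clock: 18.2
tool_pos: [0.5405, -0.0032, 0.1753]
orientation: [-178.9, 4.4, -12.9]
force: [-15.4, 9.7, 4.7]
opening: 0.0242
```

```bash
python3 rd.py
```

```text
t18.20 th -12.2 pitch 4.4 r 81.1 lat 2.4 yaw -12.9 | Ft -15.7 Fr 8.2 Flat 6.1| T 1.272 Tfull 1.055 open 0.0242
M [2.75 5.58 0.26] p [ 0.5405 -0.0032  0.1753] qv [-2.2  3.8  6.1 -2.6 -7.3  3.3]
```

Request:
{"fn": "move_arm", "kwargs": {"increments": [[[6,-1.4,-0.5],0],[[6,-1.4,-0.5],0],[[6,-1.4,-0.5],0],[[6,-1.4,-0.5],0],[[6,-1.4,-0.7],0],[[6,-1.4,-0.7],0],[[6,-1.4,-1],0],[[6,-1.4,-1],0]]}}

```text
clock: 19.0
tool_pos: [0.545, -0.0042, 0.1765]
orientation: [-179.0, 8.7, -12.7]
force: [-18.0, 9.1, 12.9]
opening: 0.0244
```

```bash
python3 rd.py; python3 pic.py side6
```

```text
t19.00 th -7.8 pitch 8.7 r 81.1 lat 2.5 yaw -12.7 | Ft -17.6 Fr 15.5 Flat 5.0| T 1.424 Tfull 1.291 open 0.0244
M [ 2.91  6.78 -0.07] p [ 0.545  -0.0042  0.1765] qv [-1.9  3.8  5.8 -2.2 -7.   2.7]
```

View pics/side6.png

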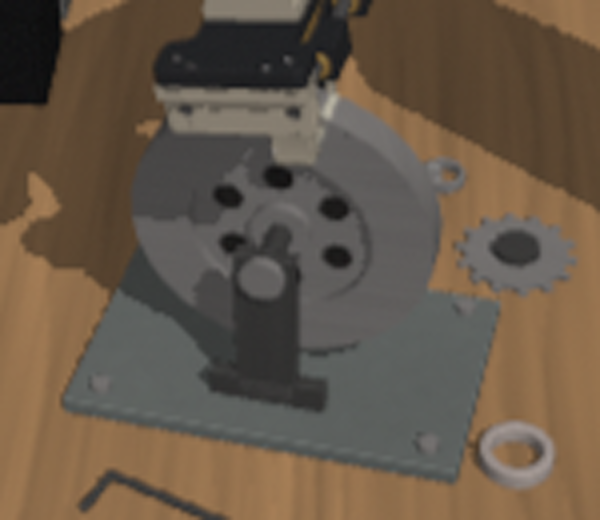

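```bash
cat > fit.py <<'E'
import json
from rd import *
from scipy.optimize import least_squares
L=[json.loads(l) for l in open("log.txt")]
S={6.05:1,16.6:1,17.4:1,18.2:1,19.0:1,6.85:-1,7.65:-1,8.45:-1,9.25:-1,10.05:-1,13.35:-1,14.15:-1,14.95:-1,15.75:-1}
D=[]
# early readings from printout
D.append((1,[.5691,-.0096,.172],[-179.8,4.4,-12.3],[-18.71,10.89,16.78],[3.613,7.096,-.176],0))
for l in L:
    s=S.get(round(l[0],2))
    if s: D.append((s,l[1],l[2],l[3],l[4],0 if l[0]<12 else -80.2))
def ev(q,full=0):
    H,dx,P,w0=q[:4]; out=[]
    for s,p,rpy,F,M,off in D:
        p,F,M=map(np.array,(p,F,M)); Rm=Ro.from_euler("xyz",rpy,degrees=True).as_matrix(); tz=Rm[:,2];
        g=p-.019*tz; d=g-C; th=np.degrees(np.arctan2(d@e,d[2])); w=th+off
        Sx=p-H*tz+dx*Rm[:,0]
        T=-(M+np.cross(Sx-C,F))@a; Tm=.75*s+P*np.cos(np.radians(w-w0))
        T1=-np.cross(d,F)@a
        out.append((w,s,T1,T,Tm,T-Tm))
    return np.array(out)
f=lambda q: np.r_[ev(q)[:,5],(q[1])/.02,(q[2]-.6)/.1*.1]
r=least_squares(f,[.35,0,.6,-20],x_scale=[.05,.02,.1,20],loss="soft_l1",f_scale=.15)
print(r.x,r.cost); print(ev(r.x).round(2))
J=r.jac; cov=np.linalg.inv(J.T@J)*(ev(r.x)[:,5].std()**2); print(np.sqrt(np.diag(cov)))
# simple: T1 = D' s + P cos
B=ev(r.x); 
g=lambda q:(q[0]*B[:,1]+q[1]*np.cos(np.radians(B[:,0]-q[2]))-B[:,2])
r2=least_squares(g,[1.1,.6,-20],x_scale=[.1,.1,20]); print("simple",r2.x,g(r2.x).round(2))
E
python3 fit.py
```

```text
[ 3.66100230e-01  1.15787220e-03  1.02189343e+00 -8.89718855e+00] 0.323595988896445
[[ 9.1300e+00  1.0000e+00  1.7700e+00  1.6600e+00  1.7200e+00 -6.0000e-02]
 [ 2.1670e+01  1.0000e+00  1.6700e+00  1.7000e+00  1.6300e+00  7.0000e-02]
 [ 7.6000e+00 -1.0000e+00 -6.3000e-01  3.4000e-01  2.3000e-01  1.1000e-01]
 [-4.2100e+00 -1.0000e+00 -5.1000e-01  4.2000e-01  2.7000e-01  1.5000e-01]
 [-1.4270e+01 -1.0000e+00 -4.7000e-01  3.4000e-01  2.7000e-01  7.0000e-02]
 [-2.4610e+01 -1.0000e+00 -4.5000e-01  2.6000e-01  2.3000e-01  3.0000e-02]
 [-3.8880e+01 -1.0000e+00 -5.6000e-01 -2.1000e-01  1.4000e-01 -3.5000e-01]
 [-6.4620e+01 -1.0000e+00 -6.3000e-01 -3.5000e-01 -1.7000e-01 -1.7000e-01]
 [-9.2690e+01 -1.0000e+00 -8.2000e-01 -4.8000e-01 -6.4000e-01  1.6000e-01]
 [-1.0159e+02 -1.0000e+00 -1.0700e+00 -1.1700e+00 -8.0000e-01 -3.7000e-01]
 [-1.1103e+02 -1.0000e+00 -1.0100e+00 -6.7000e-01 -9.6000e-01  3.0000e-01]
 [-1.0185e+02  1.0000e+00  1.2800e+00  4.8000e-01  7.0000e-01 -2.1000e-01]
 [-9.6560e+01  1.0000e+00  1.3200e+00  7.3000e-01  7.9000e-01 -7.0000e-02]
 [-9.2400e+01  1.0000e+00  1.2700e+00  1.2700e+00  8.7000e-01  4.0000e-01]
 [-8.8030e+01  1.0000e+00  1.4200e+00  1.5600e+00  9.4000e-01  6.2000e-01]]
[7.86056503e-03 5.57119738e-03 1.34369319e-01 1.02753630e+01]
simple [  1.1367029    0.66716703 -22.90905012] [-0.07 -0.06  0.07  0.   -0.01 -0.02  0.06 -0.01 -0.09  0.06 -0.11 -0.01
  0.01  0.1  -0.01]
```

Request:
{"fn": "move_arm", "kwargs": {"increments": [[[0,0,0],0],[[0,0,0],0],[[0,0,0],0],[[0,0,15],0],[[0,0,25],0],[[20,-4.4,5],0],[[22,-4.9,0],0],[[22,-4.9,0],0]], "jaw": 0.1}}

```text
clock: 19.85
tool_pos: [0.6087, -0.0176, 0.2299]
orientation: [-178.8, 8.5, -12.5]
force: [0.3, 0.0, -0.2]
opening: 0.0482
```

```bash
python3 rd.py; python3 pic.py side7
```

```text
t19.85 th 22.0 pitch 8.5 r 144.1 lat 3.2 yaw -12.5 | Ft 0.3 Fr -0.1 Flat 0.1| T -0.043 Tfull 0.455 open 0.0482
M [-0.17 -0.57  0.07] p [ 0.6087 -0.0176  0.2299] qv [-9.4 20.6 30.6  1.4 -9.7  8.4]
```

View pics/side7.png

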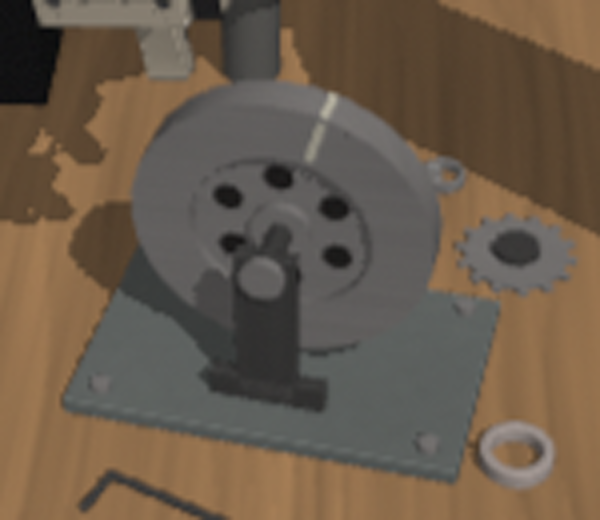

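```bash
cat > st.py <<'E'
from rd import *
s=np.load("s.npy",allow_pickle=True).item()
def ang(u,v,lat=.0147):
    c,d=ray(s,u,v); k=(lat-(c-C)@a)/(d@a); X=c+k*d-C; return np.degrees(np.arctan2(X@e,X[2])),np.hypot(X@e,X[2])*1e3
if __name__=="__main__":
  for n,P in dict(s0=[(285.6,181.8),(296.7,187.6)],s3=[(300.75,165.75),(306.25,178.75)],s7=[(333.25,164.25),(327.5,180)]).items(): print(n,[np.round(ang(*p),1) for p in P])
E
python3 st.py
```

```text
s0 [array([70.2, 85.6]), array([72.5, 57.2])]
s3 [array([27.3, 91.9]), array([32.8, 56.7])]
s7 [array([-17.4, 103.9]), array([-18.8,  56.7])]
```

Request:
{"fn": "move_arm", "kwargs": {"increments": [[[2,-1,-20],0],[[0,-0.3,-25],0],[[0,0,-22],0],[[0,0,-9],0],[[0,0,-2],0],[[0,0,0],0],[[0,0,0],0],[[0,0,0],0]]}}

```text
clock: 20.7
tool_pos: [0.6172, -0.0208, 0.1523]
orientation: [-178.8, 8.0, -12.6]
force: [1.8, -0.6, -0.0]
opening: 0.0479
```

```bash
python3 rd.py
```

```text
t20.70 th 48.2 pitch 8.0 r 84.2 lat 1.9 yaw -12.6 | Ft 1.3 Fr 1.3 Flat -0.2| T -0.105 Tfull -0.262 open 0.0479
M [-0.2  -0.42 -0.06] p [ 0.6172 -0.0208  0.1523] qv [-0.  -0.6  0.5  0.2 -0.3  0. ]
```

Request:
{"fn": "move_arm", "kwargs": {"increments": [[[-3.5,1.5,-4],0],[[-1,0.3,-1],0],[[0,0,0],0],[[0,0,0],0],[[0,0,0],0],[[0,0,0],0],[[0,0,0],0],[[0,0,0],0]], "jaw": -1}}

```text
clock: 21.5
tool_pos: [0.613, -0.0187, 0.1488]
orientation: [-178.8, 7.9, -12.6]
force: [-0.5, 1.1, 0.1]
opening: 0.0239
```

```bash
python3 rd.py
```

```text
t21.50 th 47.9 pitch 7.9 r 78.4 lat 3.0 yaw -12.6 | Ft -0.5 Fr -0.5 Flat 1.0| T 0.042 Tfull 0.669 open 0.0239
M [-0.57 -0.27  0.1 ] p [ 0.613  -0.0187  0.1488] qv [ 0.1  0.1  0.1 -0.  -0.2 -0.1]
```

Request:
{"fn": "move_arm", "kwargs": {"increments": [[[-3.2,0.7,3],0],[[-3.2,0.7,3],0],[[-3.2,0.7,2.6],0],[[-3.4,0.7,2.3],0],[[-3.5,0.8,2],0],[[-3.6,0.8,1.8],0],[[-3.7,0.8,1.6],0],[[-3.8,0.8,1.4],0]]}}

```text
clock: 22.3
tool_pos: [0.5987, -0.0157, 0.1615]
orientation: [-178.8, 6.5, -12.5]
force: [9.9, -3.6, -8.5]
opening: 0.0242
```

```bash
python3 rd.py
```

```text
t22.30 th 33.4 pitch 6.5 r 78.3 lat 2.9 yaw -12.5 | Ft 13.4 Fr -1.3 Flat -1.4| T -1.050 Tfull -0.228 open 0.0242
M [-2.29 -4.22  0.26] p [ 0.5987 -0.0157  0.1615] qv [ 1.3 -3.5 -3.6  0.9  2.8 -1.5]
```

Request:
{"fn": "move_arm", "kwargs": {"increments": [[[-4.2,0.9,2.2],0],[[-4.2,0.9,2.2],0],[[-4.2,0.9,2],0],[[-4.3,0.9,2],0],[[-4.4,0.9,1.9],0],[[-4.4,0.9,1.8],0],[[-4.4,0.9,1.6],0],[[-4.5,0.9,1.5],0]]}}

```text
clock: 23.1
tool_pos: [0.5801, -0.0116, 0.1712]
orientation: [-178.7, 4.8, -12.5]
force: [10.5, -4.5, -12.6]
opening: 0.0239
```

```bash
python3 rd.py
```

```text
t23.10 th 17.4 pitch 4.8 r 78.7 lat 2.8 yaw -12.5 | Ft 14.5 Fr -8.7 Flat -2.2| T -1.142 Tfull 0.003 open 0.0239
M [-2.51 -4.82  0.26] p [ 0.5801 -0.0116  0.1712] qv [ 1.7 -3.9 -4.6  0.9  3.  -2. ]
```

Request:
{"fn": "move_arm", "kwargs": {"increments": [[[-6,1.3,1.3],0],[[-6,1.3,1.2],0],[[-6,1.3,1],0],[[-6,1.3,0.8],0],[[-6,1.3,0.6],0],[[-6,1.3,0.4],0],[[-6,1.3,0.2],0],[[-6,1.3,0],0]]}}

```text
clock: 23.9
tool_pos: [0.5572, -0.0066, 0.1755]
orientation: [-178.5, 2.0, -12.4]
force: [15.2, -7.5, -14.2]
opening: 0.0242
```

```bash
python3 rd.py
```

```text
t23.90 th -0.6 pitch 2.0 r 79.5 lat 2.6 yaw -12.4 | Ft 16.3 Fr -14.4 Flat -4.0| T -1.295 Tfull -0.121 open 0.0242
M [-3.72 -6.18  0.17] p [ 0.5572 -0.0066  0.1755] qv [ 2.6 -4.7 -6.8  1.7  5.8 -3.1]
```

Request:
{"fn": "move_arm", "kwargs": {"increments": [[[-6,1.3,0],0],[[-6,1.3,-0.3],0],[[-6,1.3,-0.5],0],[[-6,1.3,-0.8],0],[[-6,1.3,-1],0],[[-6,1.3,-1.2],0],[[-6,1.3,-1.5],0],[[-6,1.3,-1.8],0]]}}

```text
clock: 24.7
tool_pos: [0.5437, -0.0037, 0.1745]
orientation: [-178.4, -1.8, -12.1]
force: [18.3, -11.2, -8.9]
opening: 0.024
```

```bash
python3 rd.py
```

```text
t24.70 th -11.5 pitch -1.8 r 80.1 lat 2.6 yaw -12.1 | Ft 18.2 Fr -12.7 Flat -7.0| T -1.453 Tfull -0.479 open 0.0240
M [-4.97 -6.77 -0.11] p [ 0.5437 -0.0037  0.1745] qv [ 2.7 -4.2 -7.2  3.4  7.9 -3.8]
```

Request:
{"fn": "move_arm", "kwargs": {"increments": [[[2,-1,-1],-0.005],[[4,-1,0],0],[[4,-1,0.8],0],[[4,-0.9,0.6],0],[[4,-0.9,0.5],0],[[4,-0.9,0.4],0],[[4,-0.9,0.3],0],[[4,-0.9,0.2],0]]}}

```text
clock: 25.5
tool_pos: [0.5536, -0.0059, 0.1757]
orientation: [-178.3, 0.2, -12.6]
force: [-10.3, 7.3, 8.7]
opening: 0.0242
```

```bash
python3 rd.py
```

```text
t25.50 th -3.7 pitch 0.2 r 79.8 lat 2.5 yaw -12.6 | Ft -11.1 Fr 9.5 Flat 4.9| T 0.883 Tfull 0.013 open 0.0242
M [2.07 4.44 0.17] p [ 0.5536 -0.0059  0.1757] qv [-1.8  2.9  4.4 -1.8 -4.7  2.4]
```

Request:
{"fn": "move_arm", "kwargs": {"increments": [[[4.5,-1,0.2],0],[[4.5,-1,0],0],[[4.5,-1,0],0],[[4.5,-1,-0.3],0],[[4.5,-1,-0.5],0],[[4.5,-1,-0.6],0],[[4.5,-1,-0.7],0],[[4.5,-1,-0.9],0]]}}

```text
clock: 26.3
tool_pos: [0.5668, -0.0087, 0.1749]
orientation: [-178.4, 2.6, -12.6]
force: [-11.1, 6.4, 13.2]
opening: 0.0241
```

```bash
python3 rd.py
```

```text
t26.30 th 6.6 pitch 2.6 r 79.4 lat 2.6 yaw -12.6 | Ft -13.7 Fr 11.7 Flat 3.8| T 1.084 Tfull 0.582 open 0.0241
M [1.76 4.52 0.03] p [ 0.5668 -0.0087  0.1749] qv [-1.9  3.5  4.7 -1.3 -3.8  2.4]
```

Request:
{"fn": "move_arm", "kwargs": {"increments": [[[5,-1.1,-0.9],0],[[5,-1.1,-1],0],[[5,-1.1,-1.1],0],[[5,-1.1,-1.2],0],[[5,-1.1,-1.3],0],[[5,-1.1,-1.4],0],[[5,-1.1,-1.5],0],[[5,-1.1,-1.6],0]]}}

```text
clock: 27.1
tool_pos: [0.5846, -0.0126, 0.1699]
orientation: [-178.4, 4.9, -12.5]
force: [-10.8, 6.7, 12.6]
opening: 0.0242
```

```bash
python3 rd.py
```

```text
t27.10 th 20.9 pitch 4.9 r 79.0 lat 2.7 yaw -12.5 | Ft -15.6 Fr 7.5 Flat 4.2| T 1.235 Tfull 0.641 open 0.0242
M [ 1.71  4.68 -0.06] p [ 0.5846 -0.0126  0.1699] qv [-1.9  4.2  5.1 -1.2 -3.9  2.2]
```

```bash
sed -i 's/^S={/S={22.3:-1,23.1:-1,23.9:-1,24.7:-1,25.5:1,26.3:1,27.1:1,/; s/0 if l\[0\]<12 else -80.2/0 if l[0]<12 else (-80.2 if l[0]<20 else -136)/' fit.py; python3 fit.py|tail -6; python3 pic.py side8
```

```text
[-1.3968e+02  1.0000e+00  8.8000e-01  1.8000e-01  3.3000e-01 -1.5000e-01]
 [-1.2937e+02  1.0000e+00  1.0800e+00  7.6000e-01  4.9000e-01  2.7000e-01]
 [-1.1511e+02  1.0000e+00  1.2400e+00  8.2000e-01  7.3000e-01  9.0000e-02]]
[1.16682782e-02 6.88213588e-03 2.29338943e-01 1.15121344e+01]
simple [  1.14129709   0.65311124 -25.80034312] [-0.09 -0.09  0.04 -0.03 -0.04 -0.03  0.05 -0.01 -0.06  0.08 -0.08  0.02
  0.04  0.13  0.02  0.06 -0.03 -0.08 -0.03 -0.01 -0.1  -0.09]
```

View pics/side8.png

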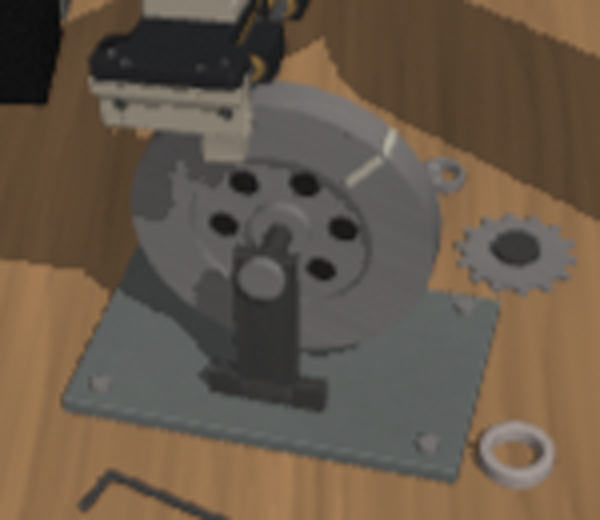

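The stroke now lies at about px (337,186)–(346,179). The fit puts the bottom at w ≈ -116°, and the wheel is at about -115°, so I'll let it settle and check.

Request:
{"fn": "move_arm", "kwargs": {"increments": [[[0,0,0],0],[[0,0,0],0],[[0,0,0],0],[[0,0,0],0],[[0,0,0],0],[[0,0,0],0],[[0,0,0],0],[[0,0,0],0]]}}

```text
clock: 27.95
tool_pos: [0.5848, -0.0126, 0.1698]
orientation: [-178.5, 4.9, -12.6]
force: [-0.3, 0.8, 0.5]
opening: 0.0243
```

```bash
python3 rd.py; python3 pic.py side9; python3 - <<'E'
from st import *
print(ang(337,186.25),ang(345.75,178.75))
t=ctrl.snapshot("top"); cv2.imwrite("pics/top9.png",t["color"][:,:,::-1])
E
```

```text
t27.95 th 21.1 pitch 4.9 r 79.0 lat 2.8 yaw -12.6 | Ft -0.7 Fr 0.3 Flat 0.7| T 0.052 Tfull 0.271 open 0.0243
M [-0.38  0.05 -0.02] p [ 0.5848 -0.0126  0.1698] qv [-0.1 -0.1 -0.1  0.   0.   0.1]
(np.float64(-44.814797023482996), np.float64(56.76480884982275)) (np.float64(-42.25846825980188), np.float64(88.10442306984154))
```

View pics/side9.png

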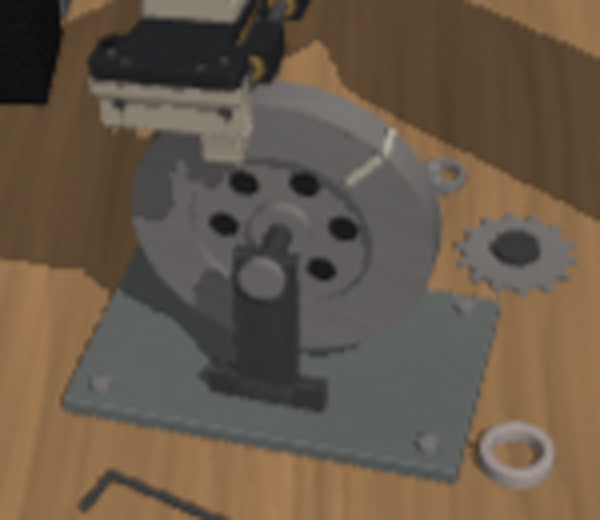

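View pics/top9.png

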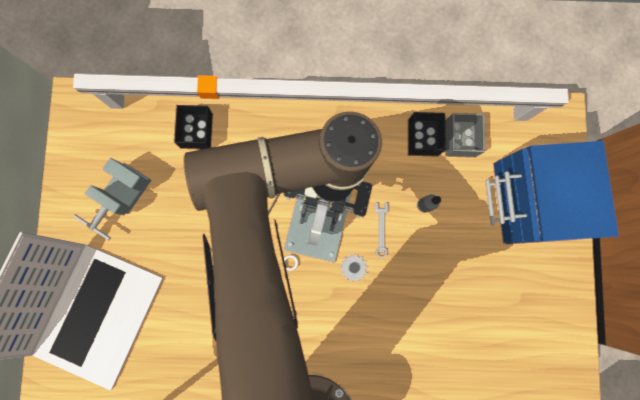

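```bash
cat >> fit.py <<'E'
for fix in (0,1):
  g=lambda q:(q[0]*B[:,1]+q[1]*np.cos(np.radians(B[:,0]-q[2]))+q[3]*fix-B[:,2])
  r2=least_squares(g,[1.1,.6,-20,0],x_scale=[.1,.1,20,.1]); J=r2.jac[:,:3+fix]; print(r2.x,g(r2.x).std(),np.sqrt(np.diag(np.linalg.inv(J.T@J)))*g(r2.x).std())
E
python3 fit.py|tail -2
```

```text
[  1.14129325   0.6530935  -25.80026006   0.        ] 0.061861223283188785 [0.01365105 0.02314025 1.43760643]
[  1.13983921   0.56691607 -18.60068253   0.08379512] 0.05328140392177817 [0.01176752 0.03320146 3.08762214 0.027598  ]
```

```bash
python3 - <<'E'
from plant import ctrl
print(ctrl.close_job()); 
E
```

```text
the job is handed in; nothing more can be done
None
```

I turned the wheel until its heavy side was at the bottom, to within a few degrees by my fit. The job was handed in at about 28 s, with the fingers still gripping the rim.

**How I found it:** I pinched the rim from above and swung it both ways through three grips. I compared the hand torque with the wheel turning forward and backward, and a sine fit gave a pull of about 0.65 N m. The fit puts the heavy side straight down about 116° backward from where the wheel started. I measured both ways on either side of that point, and the sign of the pull changes there.

**Last checks:**
- **Position:** the wheel rests at about -115° by the arm's position and about -113.5° by the white stroke in the side picture.
- **Grip:** the opening is 24.3 mm, which matches the rim. The residual force is under 1 N and the joints are at rest.
- **Bystanders:** the final pictures show the wrench, sprocket, spacer and oil unmoved. The hub, grease jar and most of the hex key were hidden behind the arm in the last top picture. I saw no contact with them, and the gripper stayed above the wheel throughout.

**Checks that disagreed:**
- **Offset in the fit:** allowing a constant torque offset moves the estimate to about -109°. The wheel is within about 6° of either value, inside the 17° allowed.
- **Torque with the wrist moment:** the moment's reference point is unknown. Fitting it gave inconsistent torques, so I relied on force times lever arm. The twist of the pads then shows up as extra drag, about 1.14 instead of 0.75 N m.

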